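Proof-pull two spring clips and sort out the weak one

TASK

The two spring clips on the pull tester look alike, but one has a tired spring. Proof-pull the gauge card of the clip in the left lane (as the robot sees it) first and then of the one in the right lane, straight out along the lane with about 10 N for a moment and never more than 13 N: the good clip holds its card, the weak one lets it slide right out. Put the weak clip in the deep grey reject bin and its card in the shallow black card tray; leave the good clip seated in its lane, still holding its card, with both sleds sprung back.

Things in the scene. Friction and masses are not known exactly. Their poses are not given: they have to be found in the camera images.
- tester: Fixed pull tester: aluminium base 200 x 220 mm, 12 mm thick, with two lanes side by side, 130 mm apart. Origin: centre of its underside on the bench. Its x axis runs along the lanes, away from the robot; cards are pulled out towards -x of the tester; y to the left, z up.
- lane_a (a point): Where (within 3 mm) the housing of the clip in the left lane (+y of the tester) sits: centre of its underside, on the sled's floor, 24.5 mm above the bench. The housing stands, with 0 to 4 mm of play, behind two steel stop posts (8 x 10 mm, 40 mm tall, either side of the jaws) that take the pull; 4 mm lips to its sides and rear, so it lifts straight up.
- lane_b (a point): The same for the right lane (-y).
- sled_a (a joint): Left sled: steel plate that carries the clip and the card (floor 24.5 mm above the bench) on a spring, 4 N per mm (10 N is 2.5 mm). Value: how far it has been pulled along the tester's -x, m; 0 at rest; stop at 10 mm.
- sled_b (a joint): Right sled, the same.
- clip_p_mid (a point): One clip, in either lane. Spring clip of dark steel, 160 g: a solid housing 32 mm long (x), 38 mm wide (y), 44 mm tall, and on its -x side two steel jaws reaching 34 mm out, 20 mm wide together, the +y one sprung. Point: centre of the housing, 22 mm above its underside; lift the clip by the housing's two sides. Its card stands at -x, grip bar centre 78 to 82 mm from here.
- clip_q_mid (a point): The other clip, in the other lane; same looks.
- card_p_mid (a point): Card in clip_p. White rigid gauge card standing on edge, 58 mm long, 45 mm tall, 40 g: a 4 mm thick blade pinched about 15 mm deep in the jaws, and at the outer end a grip bar 22 mm long, 10 mm thick, 45 mm tall. Point: centre of the grip bar, half-way up. Own x runs from here to the blade tip (47 mm), y across the thickness, z up.
- card_q_mid (a point): Card in clip_q, the same looks. A weak clip lets its card slide at 2 to 7 N; a good one holds it beyond 15 N. A card is out of the jaws when pulled about 20 mm.
- clip_p: Clip_p itself; origin: underside, at the middle of the housing's front face (the side with the jaws).
- clip_q: Clip_q itself, the same.
- card_p: Card_p itself; origin: underside of the grip bar's centre.
- card_q: Card_q itself, the same.
- reject_bin: Deep grey plastic bin, fixed, open on top, 150 x 150 mm, 45 mm tall, walls and floor 4 to 5 mm. Origin: centre of its underside.
- card_tray: Shallow black plastic tray, fixed, 150 x 150 mm, 18 mm tall, walls and floor 4 to 5 mm. Origin: centre of its underside.
- flask: White bottle with metal cap, 48 mm across, 100 mm tall, a bystander. Origin: underside centre.
- mouse: Black computer mouse, 100 x 58 x 33 mm, a bystander. Origin: underside centre.
- loupe: Black stand loupe, 36 mm across, 34 mm tall, a bystander. Origin: underside centre.
Things that resemble listed ones, but are neither listed nor needed, are in the scene too. Leave any pink or turquoise look-alike of the card_p alone.

How it is judged:
On the way, in this order (a step that is already met when the one before it is completed fails the run):
1. the left card has been pulled with at least 7 N, or has come out of its clip ((value of joint sled_a above 0.0018 m or (horizontal distance between clip_p_mid and lane_a below 0.02 m and distance between clip_p_mid and card_p_mid above 0.105 m) or (horizontal distance between clip_q_mid and lane_a below 0.02 m and distance between clip_q_mid and card_q_mid above 0.105 m))), for 0.15 s.
2. the right card has been pulled with at least 7 N, or has come out of its clip ((value of joint sled_b above 0.0018 m or (horizontal distance between clip_p_mid and lane_b below 0.02 m and distance between clip_p_mid and card_p_mid above 0.105 m) or (horizontal distance between clip_q_mid and lane_b below 0.02 m and distance between clip_q_mid and card_q_mid above 0.105 m))), for 0.15 s.
At the end, for the whole second after the job is handed in: Weak clip in the reject bin (centre within 68 mm of the bin centre each way, below 55 mm), its card in the card tray (71 mm, below 50 mm); good clip in its lane within 6 mm, holding its card (points under 90 mm apart); sleds back within 0.8 mm; all at rest (((x of clip_p_mid in the frame of reject_bin between -0.068 and 0.068 m and y of clip_p_mid in the frame of reject_bin between -0.068 and 0.068 m and height (world z) of clip_p_mid below 0.055 m and x of card_p_mid in the frame of card_tray between -0.071 and 0.071 m and y of card_p_mid in the frame of card_tray between -0.071 and 0.071 m and height (world z) of card_p_mid below 0.05 m and distance between clip_q_mid and card_q_mid below 0.09 m and (horizontal distance between clip_q_mid and lane_a below 0.006 m or horizontal distance between clip_q_mid and lane_b below 0.006 m) and height (world z) of clip_q_mid between 0.04 and 0.052 m) or (x of clip_q_mid in the frame of reject_bin between -0.068 and 0.068 m and y of clip_q_mid in the frame of reject_bin between -0.068 and 0.068 m and height (world z) of clip_q_mid below 0.055 m and x of card_q_mid in the frame of card_tray between -0.071 and 0.071 m and y of card_q_mid in the frame of card_tray between -0.071 and 0.071 m and height (world z) of card_q_mid below 0.05 m and distance between clip_p_mid and card_p_mid below 0.09 m and (horizontal distance between clip_p_mid and lane_a below 0.006 m or horizontal distance between clip_p_mid and lane_b below 0.006 m) and height (world z) of clip_p_mid between 0.04 and 0.052 m)) and value of joint each of sled_a, sled_b below 0.0008 m and linear speed of each of clip_p, clip_q, card_p, card_q below 0.03 m/s); the robot touches nothing.
It fails at once if the left sled is pulled with more than 14 N (3.5 mm) (value of joint sled_a above 0.0035 m).
It fails at once if the right sled is pulled with more than 14 N (3.5 mm) (value of joint sled_b above 0.0035 m).
It fails at once if the flask is knocked over or pushed more than 25 mm (distance of flask from where it was at the start of the episode above 0.025 m or angle between flask's own z axis and vertical above 0.5 rad).
It fails at once if the mouse is knocked over or pushed more than 25 mm (distance of mouse from where it was at the start of the episode above 0.025 m or angle between mouse's own z axis and vertical above 0.5 rad).
It fails at once if the loupe is knocked over or pushed more than 25 mm (distance of loupe from where it was at the start of the episode above 0.025 m or angle between loupe's own z axis and vertical above 0.5 rad).
It also fails if it takes over 72 s, if anything falls off the work surface, if the arm or the gripper's body presses on something with over 40 N, if the wrist force passes 120 N, or if a joint passes its speed limit or range.

ROBOT

A 6-joint arm with a two-finger parallel gripper is mounted at the origin on the work surface. World frame = base frame: x ahead of the robot, y to its left, z up, the work surface at z = 0. Lengths are in m, angles in rad, forces in N, time in s.
With the tool pointing down it reaches from about 0.3 to 1 m from the base axis. Payload 5.1 kg.
Tool frame: the origin (TCP) lies on the centre line of the jaws, within the pads' length; the fingertips stand 19 mm ahead of it and the grasp point (between the pads) is the TCP (manip.nose_length is the z of the fingertips in the tool frame, in m); z points along the fingers, y is the direction in which the jaws open and shut (so a half turn about z gives the same grasp; the last joint's range is limited). The gripper opens to 95 mm and grips with 3 to 60 N. Pads are 20 mm wide; open, the fingers measure 119 mm over their backs; the gripper's body (75 mm by 180 mm) begins 59 mm behind the grasp point.
Start: joints at [-1.197, 0.124, 1.65, -0, 1.367, -0.083], TCP at [0.287, -0.583, 0.234] pointing down, gripper open.
Joint ranges: [-2.61, 2.61], [-1.02, 2.33], [0.03, 2.71], [-1.35, 4.49], [0.32, 2.68], [-2.91, 2.91]. Speed limits (rad/s): [2.57, 2.57, 3.14, 3.14, 3.14, 3.14].

INTERFACE

Orientations are given as a rotation vector (axis times angle).
In Python, from workcell import manip, imaging, workorder gives the robot as it stands.
- The arm moves only by the tool move_arm, never from a script. Its argument "targets" is a list of rows, each an object of numbers: "x", "y", "z": the shift along the tool's x, y, z in cm; "roll": the turn about the tool's z in degrees; "gripper": the finger opening in cm, from 0 to 9.51. In form: [{"x": .., "y": .., "z": .., "roll": .., "gripper": ..}, ...]. A call has 1 to 10 rows; each row shifts and turns the commanded pose from where the row before left it, along the tool's axes as they then stand; what a row does not reach is not made up. A row lasts 1/8 s, in which the tool goes at most 62.5 mm and 10.7 degrees, less where a joint would pass 70% of its speed; a pose out of reach is approached as far as the arm can. A call is refused whole if a number of a shift passes 6.25 or a number of a turn 10.7, either way. A call with a gripper value outside its range is refused whole. The fingers move at their own pace and stop on an object; "squeeze" is the grip in N (left out, the last holds). Time passes only in rows, so rows that do not move let the fingers close. It gives the time, the measured TCP pose, the force and the opening at its end, in the units of the state.
- manip.get_obs(): the state, without advancing time (a new reading comes with each control period).
- imaging.read_camera(name): name is "scene" or "top"; returns (picture, depth): 400x640x3 uint8, blue, green, red; 400x640 float32, m along the optical axis (not along the pixel's ray), 0 where there is no reading.
- imaging.get_calibration(name): a dict with "fx", "fy", "cx", "cy" (pixels), "rvec" (rotation vector, rad) and "tvec" (3), from world to camera coordinates, as OpenCV has them. Camera axes: x right, y down, z forward; pixel columns grow to the right and rows downward; lengths in m; the calibration is good to about 2 mm. A picture is of the moment at which its call begins. get_calibration takes no time and is no camera call.
- workorder.close_job(): hands the job in, once; it reports no verdict.
The state is a dict: "time_s": time; "qpos": joint angles; "joint_vel": joint speeds; "tau": joint torques, N m; "tcp_pos": TCP position; "ee_rot": TCP orientation; "contact_force": force on the tool from outside, world axes, zero at the start; "torque": the same for the moment, N m; "gripper_width": finger opening in m.
Only numpy, scipy, OpenCV 4.12 (cv2) and the standard library are available. Lean on these libraries where they do the work, as an engineer would, in place of code of your own. Each camera call takes 0.05 s, during which the arm holds its last target.

## Working session

There is one attempt and no reset: what is moved stays moved. The work goes in short steps, Python scripts to look and compute and a tool call to move; the robot and the scene stay as the last step left them, time stands still between calls to the robot, and variables do not carry over. Pictures are saved under pics/ and viewed, and the job is handed in when it is done.

Besides the shell and the picture viewer there is one more tool, called after "Call:" as a command line: name --argument value ..., lists and objects as JSON in quotes. move_arm: Moves the arm, as the interface text tells. Its arguments: {"type":"object","properties":{"targets":{"type":"array"},"squeeze":{"type":"number"}},"required":["targets"]}

```bash
mkdir -p pics; ls; cat > h.py <<'E'
import numpy as np, cv2
from workcell import manip, imaging, workorder
def cal(n):
    c=imaging.get_calibration(n); K=np.array([[c['fx'],0,c['cx']],[0,c['fy'],c['cy']],[0,0,1]])
    R=cv2.Rodrigues(np.array(c['rvec'],float))[0]; t=np.array(c['tvec'],float).ravel(); return K,R,t
def ray(n,u,v,z):
    K,R,t=cal(n); o=-R.T@t; d=R.T@np.linalg.inv(K)@np.array([u,v,1.]); return o+d*(z-o[2])/d[2]
def cloud(n,D):
    K,R,t=cal(n); v,u=np.mgrid[:D.shape[0],:D.shape[1]]
    P=np.stack([(u-K[0,2])/K[0,0]*D,(v-K[1,2])/K[1,1]*D,D],-1); W=(P-t)@R; W[D<=0]=np.nan; return W
def proj(n,p):
    K,R,t=cal(n); q=K@(R@np.array(p)+t); return q[:2]/q[2]
E
python3 - <<'E'
from h import *
for n in('scene','top'):
    im,D=imaging.read_camera(n); cv2.imwrite(f'pics/{n}0.png',im); np.save(f'{n}0.npy',D)
    K,R,t=cal(n); print(n,K[0,0],-R.T@t, R[2])
print(manip.get_obs(), manip.nose_length)
E
```

```text
pics
scene 402.23037800397486 [0.76622518 0.46016544 0.70435749] [-0.28868546 -0.55546682 -0.77981877]
top 448.28190652225845 [0.45385988 0.00993674 1.2160602 ] [ 0.0679726  -0.00472976 -0.99767598]
{'time_s': 0.1, 'qpos': array([-1.19661678e+00,  1.24483061e-01,  1.65152412e+00, -3.30628196e-05,
        1.36748805e+00, -8.26100509e-02]), 'joint_vel': array([-0.00083155, -0.00191476, -0.00291608,  0.00173043, -0.00073313,
       -0.00112212]), 'tau': array([ 4.09900549e-04, -4.18879294e+01, -3.61096501e+01,  7.76986359e-02,
        4.61290602e-02, -6.64052459e-05]), 'tcp_pos': array([ 0.28645766, -0.58287456,  0.23248986]), 'ee_rot': array([-3.05817756e+00, -7.10886608e-01,  4.84172102e-04]), 'contact_force': array([-0.26215169, -0.37362632, -0.60999761]), 'torque': array([ 0.04712481, -0.01696957,  0.02973817]), 'gripper_width': 0.09540936866157002} 0.019
```

View pics/scene0.png

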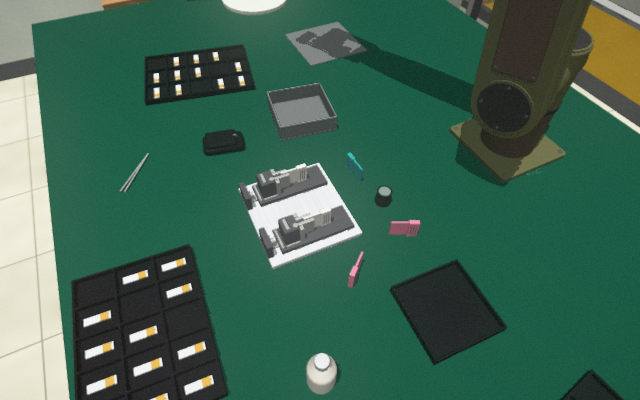

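View pics/top0.png

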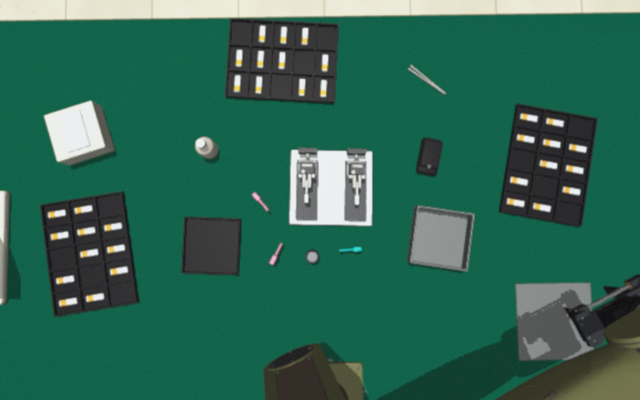

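The top view shows the tester at (330,188), with clips in lanes at x≈307 and 356. The black tray is at (212,246), the grey bin at (441,238), the flask at (206,147), the mouse at (429,156) and the loupe at (312,257). Pink and turquoise decoys lie near the tester.

```bash
python3 - <<'E'
from h import *
im=cv2.imread('pics/top0.png'); D=np.load('top0.npy')
c=im[140:235,280:385]; cv2.imwrite('pics/t0z.png',cv2.resize(c,None,fx=6,fy=6,interpolation=cv2.INTER_CUBIC))
im=cv2.imread('pics/scene0.png')
c=im[155:270,230:370]; cv2.imwrite('pics/s0z.png',cv2.resize(c,None,fx=5,fy=5,interpolation=cv2.INTER_CUBIC))
W=cloud('top',D)
for lo,hi,nm in((0.008,0.016,'base'),(0.062,0.075,'tall')):
    m=((W[...,2]>lo)&(W[...,2]<hi)); m[:140]=0;m[235:]=0;m[:,:280]=0;m[:,385:]=0
    n,l,s,ce=cv2.connectedComponentsWithStats(m.astype(np.uint8))
    for i in range(1,n):
        if s[i,4]>8:
            print(nm,s[i],np.nanmean(W[l==i],0).round(4),cv2.minAreaRect(W[l==i][:,:2].astype(np.float32)))
E
```

```text
base [ 290  150   82   75 2889] [ 0.5664 -0.0286  0.0125] ((0.5679664611816406, -0.029495030641555786), (0.21885764598846436, 0.20158138871192932), 88.65874481201172)
tall [299 161  16  41 337] [0.5946 0.0335 0.0679] ((0.5789877772331238, 0.03425290435552597), (0.0387873612344265, 0.10420878231525421), 89.0883560180664)
tall [349 162  17  42 340] [ 0.5903 -0.0957  0.0679] ((0.5731258988380432, -0.09597982466220856), (0.04172234237194061, 0.10671799629926682), 88.10406494140625)
```

```bash
python3 - <<'E'
from h import *
im=cv2.imread('pics/top0.png')
# tester base by white
W=cloud('top',np.load('top0.npy'))
m=(im.min(2)>170); m[:140]=0;m[235:]=0;m[:,:280]=0;m[:,385:]=0
v,u=np.nonzero(m)
P=np.array([ray('top',a,b,0.012)[:2] for a,b in zip(u,v)],np.float32); print('tester',cv2.minAreaRect(P), len(P))
for nm,(u0,u1,v0,v1),z in(('tray',(175,250,208,284),0.018),('bin',(402,482,198,278),0.045)):
    s=W[v0:v1,u0:u1]; q=s[(s[...,2]>z-.006)&(s[...,2]<z+.006)]; print(nm,cv2.minAreaRect(q[:,:2].astype(np.float32)),np.nanmean(s[25:50,25:50],(0,1)))
for nm,(u0,u1,v0,v1) in dict(flask=(190,222,130,165),mouse=(412,446,134,180),loupe=(300,326,246,270)).items():
    s=W[v0:v1,u0:u1]; q=s[s[...,2]>.015]; print(nm,q.min(0),q.max(0))
E
```

```text
Traceback (most recent call last):
  File "h.py", line 7, in ray
    K,R,t=cal(n); o=-R.T@t; d=R.T@np.linalg.inv(K)@np.array([u,v,1.]); return o+d*(z-o[2])/d[2]
          ~~~^^^
  File "h.py", line 4, in cal
    c=imaging.get_calibration(n); K=np.array([[c['fx'],0,c['cx']],[0,c['fy'],c['cy']],[0,0,1]])
ValueError: time passes only in moves, steps and waits
```

View pics/t0z.png

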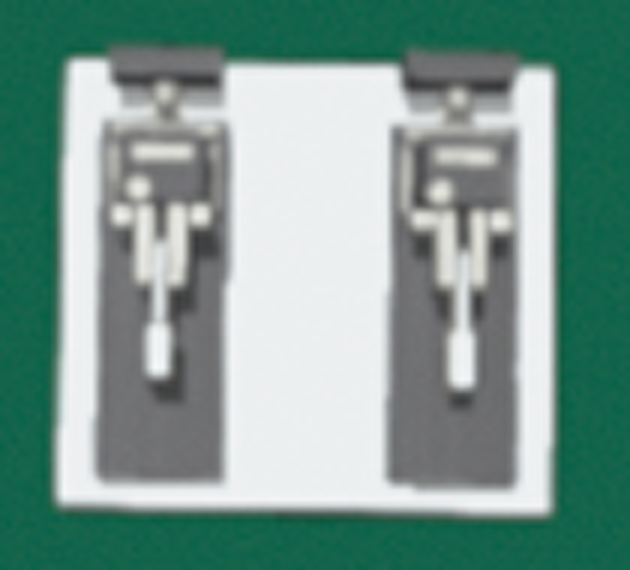

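View pics/s0z.png

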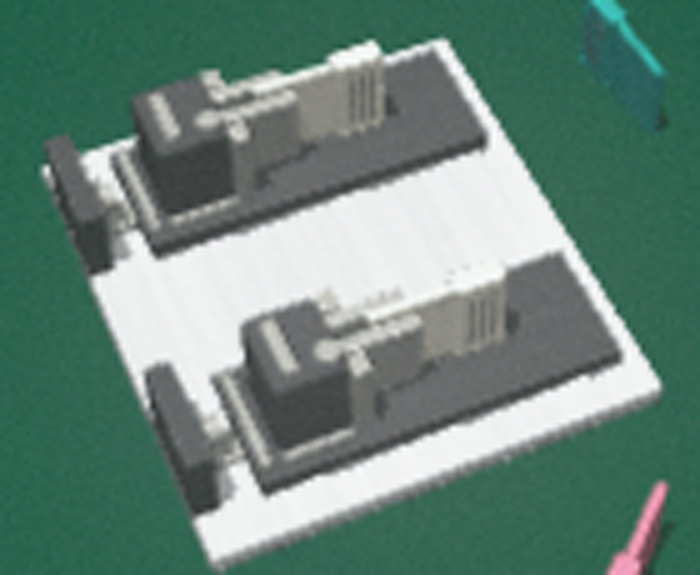

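Both cards stand pinched in their jaws. In the top view the grip bars are at about (306.5,198.5) on the left and (357,200) on the right. I'll cache the calibration and measure.

```bash
sed -i 's/^def cal/import functools\n@functools.lru_cache\ndef cal/' h.py; python3 - <<'E'
from h import *
im=cv2.imread('pics/top0.png')
W=cloud('top',np.load('top0.npy'))
m=(im.min(2)>170); m[:140]=0;m[235:]=0;m[:,:280]=0;m[:,385:]=0
v,u=np.nonzero(m)
P=np.array([ray('top',a,b,0.012)[:2] for a,b in zip(u,v)],np.float32); print('tester',cv2.minAreaRect(P), len(P))
for nm,(u0,u1,v0,v1),z in(('tray',(175,250,208,284),0.018),('bin',(402,482,198,278),0.045)):
    s=W[v0:v1,u0:u1]; q=s[(s[...,2]>z-.006)&(s[...,2]<z+.006)]; print(nm,cv2.minAreaRect(q[:,:2].astype(np.float32)),np.nanmean(s[25:50,25:50],(0,1)))
for nm,(u0,u1,v0,v1) in dict(flask=(190,222,130,165),mouse=(412,446,134,180),loupe=(300,326,246,270)).items():
    s=W[v0:v1,u0:u1]; q=s[s[...,2]>.015]; print(nm,q.min(0).round(3),q.max(0).round(3))
# cards tops: bright pixels over dark sled, in column windows
for nm,(u0,u1,v0,v1) in dict(a=(297,317,186,212),b=(346,366,186,212)).items():
    s=im[v0:v1,u0:u1].min(2); print(nm); print(s)
# housing depth pixels z~.0685
for nm,(u0,u1,v0,v1) in dict(a=(295,320,158,182),b=(344,370,158,184)).items():
    s=W[v0:v1,u0:u1]; k=(s[...,2]>.058)&(s[...,2]<.08); vv,uu=np.nonzero(k)
    q=np.array([ray('top',a+u0,b+v0,.0685)[:2] for a,b in zip(uu,vv)],np.float32); print('house',nm,q.min(0),q.max(0),np.nanmedian(s[k],0))
E
```

```text
tester ((0.5664433240890503, -0.029893651604652405), (0.218942791223526, 0.20004777610301971), 88.0930404663086) 3624
tray ((0.417083740234375, 0.2923451066017151), (0.15127332508563995, 0.1499691605567932), 87.0842056274414) [0.41649378 0.29176169 0.00490322]
bin ((0.4281597435474396, -0.3165495991706848), (0.15204934775829315, 0.15024395287036896), 80.80255889892578) [ 0.43373669 -0.31967825  0.00482057]
flask [0.653 0.276 0.017] [0.698 0.322 0.105]
mouse [ 0.597 -0.333  0.015] [ 0.699 -0.261  0.042]
loupe [0.369 0.007 0.015] [0.4   0.039 0.041]
a
[[118 112 116 116 121 152 191 188 195 218 199 208 209 169 100  84 107 111
  111 116]
 [117 113 115 118 118 126 142 137 172 218 187 168 161 132  86  83 106 112
  111 120]
 [117 115 115 117 117 114 103 102 162 217 175 114  92  82  71  86 108 112
  111 124]
 [119 113 115 116 115 113 100  95 160 218 173  96  64  68  68  85 108 111
  112 123]
 [117 110 114 116 116 115 105 105 163 218 175  96  66  67  69  85 108 113
  111 122]
 [115 113 116 116 116 114 110 114 165 217 171  95  67  73  78  89 108 111
  112 124]
 [114 114 116 118 116 114 109 116 
[... 3366 characters left out ...]
6]
 [111 111 110 111 112 112 110 109  99  77  67  67  81 103 108 109 107 108
  107 125]
 [111 111 111 111 112 111 109 109 100  81  73  74  87 105 109 109 107 107
  108 124]
 [112 112 112 111 111 111 109 111 107  99  94  95 100 107 110 108 108 108
  110 123]
 [110 112 112 112 112 112 108 109 111 111 109 108 107 109 109 109 110 108
  108 124]
 [110 112 113 110 113 111 109 110 112 112 109 109 111 109 111 108 111 108
  108 124]
 [109 112 112 112 111 111 110 111 110 113 111 110 110 109 110 111 109 109
  108 125]]
house a [0.5783666  0.01411012] [0.63057965 0.05326007] [0.60733804 0.03248742 0.06803727]
house b [ 0.57125306 -0.11675679] [ 0.6260899 -0.075427 ] [ 0.60236409 -0.09611344  0.06792464]
```

```bash
cat >> h.py <<'E'
def plan(target,yaw=None):
    """shift in current tool axes (cm) and roll (deg) to reach target with tool y across lane"""
    o=manip.get_obs(); R=cv2.Rodrigues(np.array(o['ee_rot'],float))[0]
    d=(np.array(target)-o['tcp_pos'])
    print('t',round(o['time_s'],3),'tcp',o['tcp_pos'].round(4),'F',np.array(o['contact_force']).round(2),'w',round(o['gripper_width'],4),'shift cm',(R.T@d*100).round(2),'tool z',R[:,2].round(4))
    if yaw is not None:
        y=np.array([-np.sin(yaw),np.cos(yaw),0]); l=R.T@y; a=np.degrees(np.arctan2(-l[0],l[1])); a=(a+90)%180-90
        print('roll deg',a.round(2)); r=np.radians(a); R2=R@cv2.Rodrigues(np.array([0,0,r]))[0]; print('shift cm after roll',(R2.T@d*100).round(2))
    return o
E
python3 - <<'E'
from h import *
print('A',ray('top',305.8,197.75,.0695),'B',ray('top',356.45,199.8,.0695))
im=cv2.imread('pics/top0.png')
# lane edges / tester edges: subpixel via half-level crossing
P=[]
for v in range(160,220,3):
    r=im[v,283:300].min(1 if 0 else 1).astype(float); i=np.argmax(r>150); f=(150-r[i-1])/(r[i]-r[i-1]); P.append(ray('top',283+i-1+f,v,.012)[:2])
P=np.array(P); print('left edge yaw deg',np.degrees(np.polyfit(P[:,0],P[:,1],1)[0]))
P=[]
for v in range(160,220,3):
    r=im[v,365:385].min(1).astype(float); i=np.argmax(r<150); f=(150-r[i-1])/(r[i]-r[i-1]); P.append(ray('top',365+i-1+f,v,.012)[:2])
P=np.array(P); print('right edge yaw deg',np.degrees(np.polyfit(P[:,0],P[:,1],1)[0]))
plan(ray('top',305.8,197.75,.0695),np.radians(-1.9))
E
```

```text
A [0.53526454 0.03649806 0.0695    ] B [ 0.52801706 -0.09327266  0.0695    ]
left edge yaw deg -1.87654943477393
right edge yaw deg -3.8775455090237423
t 0.1 tcp [ 0.2865 -0.5829  0.2325] F [-0.26 -0.37 -0.61] w 0.0954 shift cm [ 49.65 -44.58  16.39] tool z [-7.0e-04  1.8e-03 -1.0e+00]
roll deg 28.07
shift cm after roll [ 22.83 -62.7   16.39]
```

Call:
move_arm --targets '[{"roll":9.4,"gripper":3.5},{"roll":9.4},{"roll":9.3},{"x":2.08,"y":-5.7},{"x":2.08,"y":-5.7},{"x":2.08,"y":-5.7},{"x":2.08,"y":-5.7},{"x":2.08,"y":-5.7},{"x":2.08,"y":-5.7},{"x":2.08,"y":-5.7}]' --squeeze 30

```text
invalid input at $.targets[0]: expected keys x, y, z, roll, gripper
```

Call:
move_arm --targets '[{"x":2.08,"y":-5.7},{"x":2.08,"y":-5.7},{"x":2.08,"y":-5.7},{"x":2.0,"y":-5.7,"z":4},{"z":4},{}]'

```text
invalid input at $.targets[0]: expected keys x, y, z, roll, gripper
```

```bash
python3 - <<'E'
from h import *
plan((.5352,.0365,.052),np.radians(-2.1))
for n in('scene','top'):
    im,D=imaging.read_camera(n); cv2.imwrite(f'pics/{n}1.png',im)
E
```

```text
t 0.1 tcp [ 0.2865 -0.5829  0.2325] F [-0.26 -0.37 -0.61] w 0.0954 shift cm [ 49.64 -44.58  18.14] tool z [-7.0e-04  1.8e-03 -1.0e+00]
roll deg 28.27
shift cm after roll [ 22.6  -62.78  18.14]
```

View pics/scene1.png

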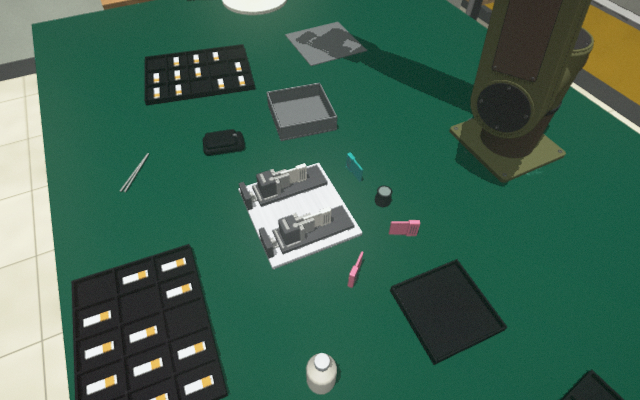

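The move was refused because every row needs all five keys, so the picture still shows the arm at its start.

Call:
move_arm --targets '[{"x":0,"y":0,"z":0,"roll":9.4,"gripper":3.5},{"x":0,"y":0,"z":0,"roll":9.4,"gripper":3.5},{"x":0,"y":0,"z":0,"roll":9.4,"gripper":3.5},{"x":2.08,"y":-5.7,"z":0,"roll":0,"gripper":3.5},{"x":2.08,"y":-5.7,"z":0,"roll":0,"gripper":3.5},{"x":2.08,"y":-5.7,"z":0,"roll":0,"gripper":3.5},{"x":2.08,"y":-5.7,"z":0,"roll":0,"gripper":3.5},{"x":2.08,"y":-5.7,"z":0,"roll":0,"gripper":3.5}]' --squeeze 30

```text
time_s: 1.2
tcp_pos: [0.401, -0.3003, 0.2336]
ee_rot: [3.141, -0.056, 0.001]
contact_force: [0.0, -0.0, 0.4]
gripper_width: 0.035
```

```bash
python3 - <<'E'
from h import *
plan((.5352,.0365,.052),np.radians(-2.1))
E
```

```text
t 1.2 tcp [ 0.401  -0.3003  0.2336] F [ 0.02 -0.02  0.39] w 0.035 shift cm [ 12.2  -34.14  18.16] tool z [ 4.e-04 -1.e-04 -1.e+00]
roll deg 0.05
shift cm after roll [ 12.17 -34.15  18.16]
```

Call:
move_arm --targets '[{"x":2.03,"y":-5.69,"z":0,"roll":0,"gripper":3.5},{"x":2.03,"y":-5.69,"z":0,"roll":0,"gripper":3.5},{"x":2.03,"y":-5.69,"z":0,"roll":0,"gripper":3.5},{"x":2.03,"y":-5.69,"z":0,"roll":0,"gripper":3.5},{"x":2.03,"y":-5.69,"z":2,"roll":0,"gripper":3.5},{"x":2.03,"y":-5.69,"z":2,"roll":0,"gripper":3.5},{"x":0,"y":0,"z":4,"roll":0,"gripper":3.5},{"x":0,"y":0,"z":4,"roll":0,"gripper":3.5},{"x":0,"y":0,"z":0,"roll":0,"gripper":3.5}]'

```text
time_s: 2.33
tcp_pos: [0.5306, 0.033, 0.1105]
ee_rot: [-3.141, 0.055, 0.013]
contact_force: [-0.5, -0.5, -0.6]
gripper_width: 0.0352
```

```bash
python3 - <<'E'
from h import *
plan((.5352,.0365,.052),np.radians(-2.1))
for n in('scene',):
    im,D=imaging.read_camera(n); cv2.imwrite(f'pics/{n}2.png',cv2.resize(im[130:280,220:400],None,fx=4,fy=4))
E
```

```text
t 2.325 tcp [0.5306 0.033  0.1105] F [-0.51 -0.5  -0.62] w 0.0352 shift cm [ 0.49 -0.36  5.84] tool z [-8.4e-03  3.0e-04 -1.0e+00]
roll deg 0.1
shift cm after roll [ 0.49 -0.36  5.84]
```

View pics/scene2.png

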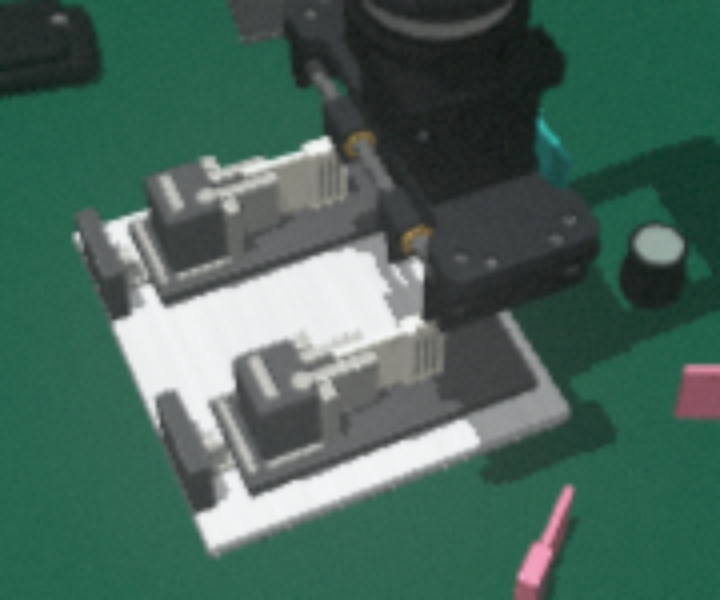

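Call:
move_arm --targets '[{"x":0.45,"y":-0.36,"z":0,"roll":0,"gripper":3.5},{"x":0,"y":0,"z":1.5,"roll":0,"gripper":3.5},{"x":0,"y":0,"z":0,"roll":0,"gripper":3.5}]'

```text
time_s: 2.75
tcp_pos: [0.5377, 0.036, 0.0986]
ee_rot: [-3.141, 0.056, 0.003]
contact_force: [0.8, -0.1, -0.4]
gripper_width: 0.0352
```

```bash
python3 - <<'E'
from h import *
plan((.5352,.0365,.052),np.radians(-2.1))
E
```

```text
t 2.75 tcp [0.5377 0.036  0.0986] F [ 0.83 -0.11 -0.37] w 0.0352 shift cm [-0.24 -0.04  4.66] tool z [-1.7e-03  1.0e-04 -1.0e+00]
roll deg 0.06
shift cm after roll [-0.24 -0.04  4.66]
```

Call:
move_arm --targets '[{"x":-0.2,"y":-0.05,"z":1.5,"roll":0,"gripper":3.5},{"x":0,"y":0,"z":1.5,"roll":0,"gripper":3.5},{"x":0,"y":0,"z":1.5,"roll":0,"gripper":3.5},{"x":0,"y":0,"z":0,"roll":0,"gripper":3.5},{"x":0,"y":0,"z":0,"roll":0,"gripper":3.5},{"x":0,"y":0,"z":0,"roll":0,"gripper":3.5}]'

```text
time_s: 3.5
tcp_pos: [0.537, 0.0366, 0.0551]
ee_rot: [3.141, -0.056, 0.002]
contact_force: [-0.1, -0.8, 0.3]
gripper_width: 0.0349
```

```bash
python3 - <<'E'
from h import *
plan((.5352,.0365,.052),np.radians(-2.1))
E
```

```text
t 3.5 tcp [0.537  0.0366 0.0551] F [-0.09 -0.77  0.28] w 0.0349 shift cm [-0.18  0.02  0.31] tool z [ 0.0014 -0.     -1.    ]
roll deg 0.07
shift cm after roll [-0.18  0.02  0.31]
```

Call:
move_arm --targets '[{"x":0,"y":0,"z":0.3,"roll":0,"gripper":1.3},{"x":0,"y":0,"z":0,"roll":0,"gripper":1.3},{"x":0,"y":0,"z":0,"roll":0,"gripper":1.3},{"x":0,"y":0,"z":0,"roll":0,"gripper":1.3}]' --squeeze 5

```text
time_s: 4.0
tcp_pos: [0.5364, 0.0367, 0.0514]
ee_rot: [3.141, -0.056, 0.0]
contact_force: [-0.2, 0.2, 0.5]
gripper_width: 0.0132
```

Call:
move_arm --targets '[{"x":0,"y":0,"z":0,"roll":0,"gripper":0.5},{"x":0,"y":0,"z":0,"roll":0,"gripper":0.5},{"x":0,"y":0,"z":0,"roll":0,"gripper":0.5}]'

```text
time_s: 4.38
tcp_pos: [0.5363, 0.0367, 0.0514]
ee_rot: [-3.141, 0.055, -0.0]
contact_force: [0.3, 0.9, 0.7]
gripper_width: 0.01
```

Call:
move_arm --targets '[{"x":0,"y":0,"z":0,"roll":0,"gripper":0.5},{"x":0,"y":0,"z":0,"roll":0,"gripper":0.5},{"x":-0.05,"y":0,"z":0,"roll":0,"gripper":0.5},{"x":-0.05,"y":0,"z":0,"roll":0,"gripper":0.5},{"x":0,"y":0,"z":0,"roll":0,"gripper":0.5}]' --squeeze 30

```text
time_s: 5.0
tcp_pos: [0.5356, 0.0366, 0.0514]
ee_rot: [3.141, -0.056, 0.001]
contact_force: [2.5, 0.5, -1.3]
gripper_width: 0.01
```

Call:
move_arm --targets '[{"x":-0.05,"y":0,"z":0,"roll":0,"gripper":0.5},{"x":0,"y":0,"z":0,"roll":0,"gripper":0.5}]'

```text
time_s: 5.25
tcp_pos: [0.5352, 0.0366, 0.0514]
ee_rot: [3.141, -0.056, 0.001]
contact_force: [3.8, -0.3, -2.4]
gripper_width: 0.01
```

Call:
move_arm --targets '[{"x":-0.05,"y":0,"z":0,"roll":0,"gripper":0.5},{"x":0,"y":0,"z":0,"roll":0,"gripper":0.5}]'

```text
time_s: 5.5
tcp_pos: [0.5347, 0.0366, 0.0514]
ee_rot: [3.141, -0.056, 0.002]
contact_force: [5.6, -1.2, -2.4]
gripper_width: 0.0102
```

Call:
move_arm --targets '[{"x":-0.05,"y":0,"z":0,"roll":0,"gripper":0.5},{"x":0,"y":0,"z":0,"roll":0,"gripper":0.5}]'

```text
time_s: 5.75
tcp_pos: [0.5344, 0.0366, 0.0514]
ee_rot: [3.141, -0.056, 0.003]
contact_force: [6.4, -0.1, -4.1]
gripper_width: 0.0096
```

Call:
move_arm --targets '[{"x":-0.05,"y":0,"z":0,"roll":0,"gripper":0.5},{"x":0,"y":0,"z":0,"roll":0,"gripper":0.5}]'

```text
time_s: 6.0
tcp_pos: [0.5342, 0.0366, 0.0514]
ee_rot: [3.141, -0.056, 0.003]
contact_force: [7.5, -0.9, -4.0]
gripper_width: 0.0095
```

Call:
move_arm --targets '[{"x":-0.04,"y":0,"z":0,"roll":0,"gripper":0.5},{"x":0,"y":0,"z":0,"roll":0,"gripper":0.5}]'

```text
time_s: 6.25
tcp_pos: [0.534, 0.0366, 0.0515]
ee_rot: [3.141, -0.056, 0.004]
contact_force: [7.7, -0.8, -5.1]
gripper_width: 0.01
```

Call:
move_arm --targets '[{"x":-0.05,"y":0,"z":0,"roll":0,"gripper":0.5},{"x":0,"y":0,"z":0,"roll":0,"gripper":0.5}]'

```text
time_s: 6.5
tcp_pos: [0.5337, 0.0366, 0.0515]
ee_rot: [3.141, -0.056, 0.005]
contact_force: [8.9, -0.5, -6.6]
gripper_width: 0.0098
```

Call:
move_arm --targets '[{"x":-0.04,"y":0,"z":0,"roll":0,"gripper":0.5},{"x":0,"y":0,"z":0,"roll":0,"gripper":0.5}]'

```text
time_s: 6.75
tcp_pos: [0.5335, 0.0366, 0.0515]
ee_rot: [3.141, -0.056, 0.006]
contact_force: [9.5, -1.0, -7.8]
gripper_width: 0.0098
```

Call:
move_arm --targets '[{"x":-0.01,"y":0,"z":0,"roll":0,"gripper":0.5},{"x":0,"y":0,"z":0,"roll":0,"gripper":0.5},{"x":0,"y":0,"z":0,"roll":0,"gripper":0.5}]'

```text
time_s: 7.12
tcp_pos: [0.5335, 0.0367, 0.0515]
ee_rot: [3.141, -0.056, 0.006]
contact_force: [9.4, -1.0, -7.0]
gripper_width: 0.0095
```

```bash
python3 - <<'E'
from h import *
for n in('scene',):
    im,D=imaging.read_camera(n); cv2.imwrite(f'pics/{n}3.png',cv2.resize(im[130:280,220:400],None,fx=4,fy=4))
plan((.5363,.0367,.0514))
E
```

```text
t 7.175 tcp [0.5335 0.0366 0.0515] F [10.25 -0.64 -6.76] w 0.01 shift cm [ 0.28 -0.02  0.01] tool z [ 4.1e-03 -3.0e-04 -1.0e+00]
```

View pics/scene3.png

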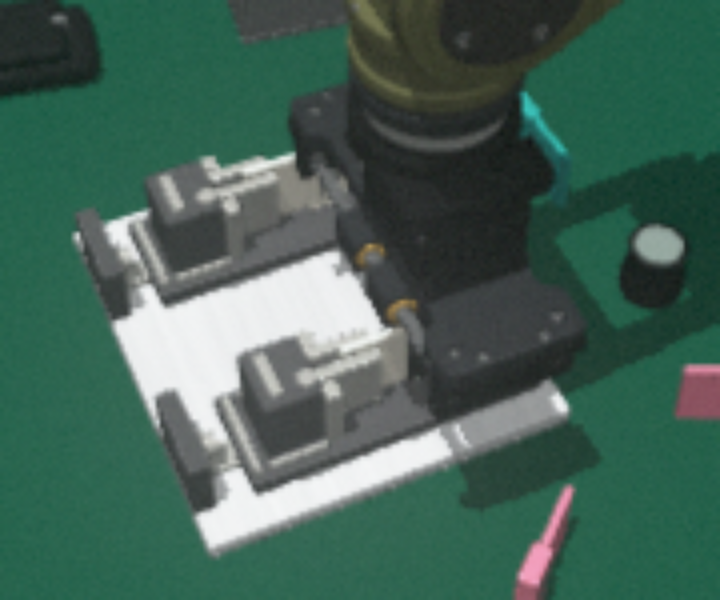

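The image shows the left sled shifted with its clip and the card still in the jaws. At about 10 N the left clip holds. Next I relax it.

Call:
move_arm --targets '[{"x":0.1,"y":0,"z":0,"roll":0,"gripper":0.5},{"x":0.1,"y":0,"z":0,"roll":0,"gripper":0.5},{"x":0.1,"y":0,"z":0,"roll":0,"gripper":0.5},{"x":0.1,"y":0,"z":0,"roll":0,"gripper":0.5},{"x":0,"y":0,"z":0,"roll":0,"gripper":0.5}]'

```text
time_s: 7.8
tcp_pos: [0.5358, 0.0366, 0.0515]
ee_rot: [3.141, -0.056, -0.001]
contact_force: [0.8, -0.3, 1.8]
gripper_width: 0.0102
```

Call:
move_arm --targets '[{"x":0,"y":0,"z":0,"roll":0,"gripper":3.5},{"x":0,"y":0,"z":0,"roll":0,"gripper":3.5},{"x":0,"y":0,"z":0,"roll":0,"gripper":3.5},{"x":0,"y":0,"z":-2,"roll":0,"gripper":3.5},{"x":0,"y":0,"z":-2,"roll":0,"gripper":3.5},{"x":0,"y":0,"z":-2,"roll":0,"gripper":3.5},{"x":0,"y":0,"z":0,"roll":0,"gripper":3.5}]' --squeeze 5

```text
time_s: 8.68
tcp_pos: [0.5373, 0.0367, 0.1135]
ee_rot: [3.141, -0.056, 0.006]
contact_force: [0.5, -0.2, -0.3]
gripper_width: 0.0348
```

```bash
python3 - <<'E'
from h import *
plan((.528,-.0933,.052),np.radians(-2.1))
E
```

```text
t 8.675 tcp [0.5373 0.0367 0.1135] F [ 0.46 -0.2  -0.25] w 0.0348 shift cm [-0.5  13.02  6.15] tool z [ 4.1e-03 -1.0e-04 -1.0e+00]
roll deg 0.07
shift cm after roll [-0.48 13.02  6.15]
```

Call:
move_arm --targets '[{"x":-0.15,"y":4.34,"z":0,"roll":0,"gripper":3.5},{"x":-0.15,"y":4.34,"z":0,"roll":0,"gripper":3.5},{"x":-0.15,"y":4.34,"z":0,"roll":0,"gripper":3.5},{"x":0,"y":0,"z":1,"roll":0,"gripper":3.5},{"x":0,"y":0,"z":0,"roll":0,"gripper":3.5},{"x":0,"y":0,"z":0,"roll":0,"gripper":3.5}]'

```text
time_s: 9.43
tcp_pos: [0.5265, -0.0922, 0.1008]
ee_rot: [-3.141, 0.054, 0.002]
contact_force: [-1.1, -0.0, 0.6]
gripper_width: 0.0352
```

```bash
python3 - <<'E'
from h import *
plan((.528,-.0933,.052),np.radians(-2.1))
im,D=imaging.read_camera('scene'); cv2.imwrite('pics/scene4.png',cv2.resize(im[130:280,220:400],None,fx=4,fy=4))
E
```

```text
t 9.425 tcp [ 0.5265 -0.0922  0.1008] F [-1.08 -0.01  0.55] w 0.0352 shift cm [0.16 0.11 4.88] tool z [-1.1e-03  6.0e-04 -1.0e+00]
roll deg 0.15
shift cm after roll [0.16 0.11 4.88]
```

View pics/scene4.png

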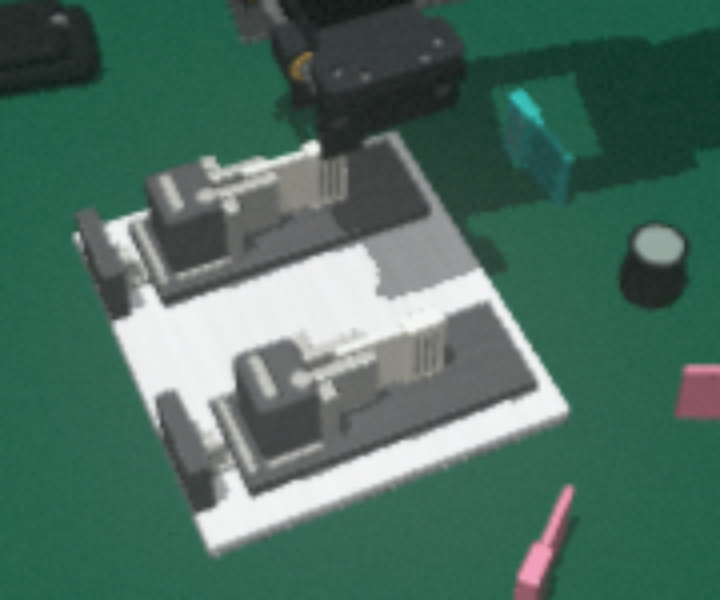

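The left card sits in its clip as before and its sled is back. The gripper is above the right card, so I descend.

Call:
move_arm --targets '[{"x":0.08,"y":0.08,"z":1.6,"roll":0,"gripper":3.5},{"x":0,"y":0,"z":1.6,"roll":0,"gripper":3.5},{"x":0,"y":0,"z":1.6,"roll":0,"gripper":3.5},{"x":0,"y":0,"z":0,"roll":0,"gripper":3.5},{"x":0,"y":0,"z":0,"roll":0,"gripper":3.5},{"x":0,"y":0,"z":0,"roll":0,"gripper":1.3},{"x":0,"y":0,"z":0,"roll":0,"gripper":1.3},{"x":0,"y":0,"z":0,"roll":0,"gripper":1.3},{"x":0,"y":0,"z":0,"roll":0,"gripper":1.3}]' --squeeze 5

```text
time_s: 10.6
tcp_pos: [0.5277, -0.0941, 0.0536]
ee_rot: [3.141, -0.056, 0.001]
contact_force: [0.1, -0.6, 0.5]
gripper_width: 0.0132
```

Call:
move_arm --targets '[{"x":0,"y":0,"z":0,"roll":0,"gripper":0.5},{"x":0,"y":0,"z":0,"roll":0,"gripper":0.5},{"x":0,"y":0,"z":0,"roll":0,"gripper":0.5}]'

```text
time_s: 10.98
tcp_pos: [0.5276, -0.094, 0.0535]
ee_rot: [-3.141, 0.055, 0.0]
contact_force: [0.0, 1.2, 2.5]
gripper_width: 0.0101
```

Call:
move_arm --targets '[{"x":0,"y":0,"z":0,"roll":0,"gripper":0.5},{"x":0,"y":-0.05,"z":0,"roll":0,"gripper":0.5},{"x":-0.05,"y":0,"z":0,"roll":0,"gripper":0.5},{"x":-0.05,"y":0,"z":0,"roll":0,"gripper":0.5},{"x":0,"y":0,"z":0,"roll":0,"gripper":0.5}]' --squeeze 30

```text
time_s: 11.6
tcp_pos: [0.5269, -0.0936, 0.0535]
ee_rot: [3.141, -0.056, 0.001]
contact_force: [1.4, -0.9, 0.7]
gripper_width: 0.0095
```

Call:
move_arm --targets '[{"x":-0.05,"y":0,"z":0,"roll":0,"gripper":0.5},{"x":0,"y":0,"z":0,"roll":0,"gripper":0.5}]'

```text
time_s: 11.85
tcp_pos: [0.5263, -0.0936, 0.0535]
ee_rot: [-3.141, 0.056, -0.001]
contact_force: [1.9, -0.5, 0.8]
gripper_width: 0.0097
```

Call:
move_arm --targets '[{"x":-0.05,"y":0,"z":0,"roll":0,"gripper":0.5},{"x":0,"y":0,"z":0,"roll":0,"gripper":0.5}]'

```text
time_s: 12.1
tcp_pos: [0.5258, -0.0936, 0.0535]
ee_rot: [3.141, -0.056, 0.001]
contact_force: [1.5, -0.2, 1.1]
gripper_width: 0.0101
```

Call:
move_arm --targets '[{"x":-0.05,"y":0,"z":0,"roll":0,"gripper":0.5},{"x":0,"y":0,"z":0,"roll":0,"gripper":0.5}]'

```text
time_s: 12.35
tcp_pos: [0.5252, -0.0935, 0.0535]
ee_rot: [3.141, -0.056, 0.0]
contact_force: [1.6, 0.6, 0.8]
gripper_width: 0.01
```

Call:
move_arm --targets '[{"x":-0.05,"y":0,"z":0,"roll":0,"gripper":0.5},{"x":-0.05,"y":0,"z":0,"roll":0,"gripper":0.5},{"x":0,"y":0,"z":0,"roll":0,"gripper":0.5}]'

```text
time_s: 12.72
tcp_pos: [0.5242, -0.0935, 0.0535]
ee_rot: [3.141, -0.056, 0.0]
contact_force: [2.3, 1.1, 0.3]
gripper_width: 0.0096
```

Call:
move_arm --targets '[{"x":-0.05,"y":0,"z":0,"roll":0,"gripper":0.5},{"x":-0.05,"y":0,"z":0,"roll":0,"gripper":0.5},{"x":0,"y":0,"z":0,"roll":0,"gripper":0.5}]'

```text
time_s: 13.1
tcp_pos: [0.5232, -0.0935, 0.0535]
ee_rot: [3.141, -0.056, 0.0]
contact_force: [2.4, -0.3, 0.8]
gripper_width: 0.0099
```

Call:
move_arm --targets '[{"x":-0.05,"y":0,"z":0,"roll":0,"gripper":0.5},{"x":-0.05,"y":0,"z":0,"roll":0,"gripper":0.5},{"x":0,"y":0,"z":0,"roll":0,"gripper":0.5}]'

```text
time_s: 13.48
tcp_pos: [0.5222, -0.0934, 0.0535]
ee_rot: [3.141, -0.056, 0.0]
contact_force: [2.7, -0.1, 1.5]
gripper_width: 0.0099
```

Call:
move_arm --targets '[{"x":-0.1,"y":0,"z":0,"roll":0,"gripper":0.5},{"x":-0.1,"y":0,"z":0,"roll":0,"gripper":0.5},{"x":0,"y":0,"z":0,"roll":0,"gripper":0.5}]'

```text
time_s: 13.85
tcp_pos: [0.5201, -0.0934, 0.0535]
ee_rot: [3.141, -0.056, 0.0]
contact_force: [2.5, 0.5, 1.7]
gripper_width: 0.0099
```

```bash
python3 - <<'E'
from h import *
im,D=imaging.read_camera('scene'); cv2.imwrite('pics/scene5.png',cv2.resize(im[130:280,220:400],None,fx=4,fy=4))
E
```

```text
(no output)
```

View pics/scene5.png

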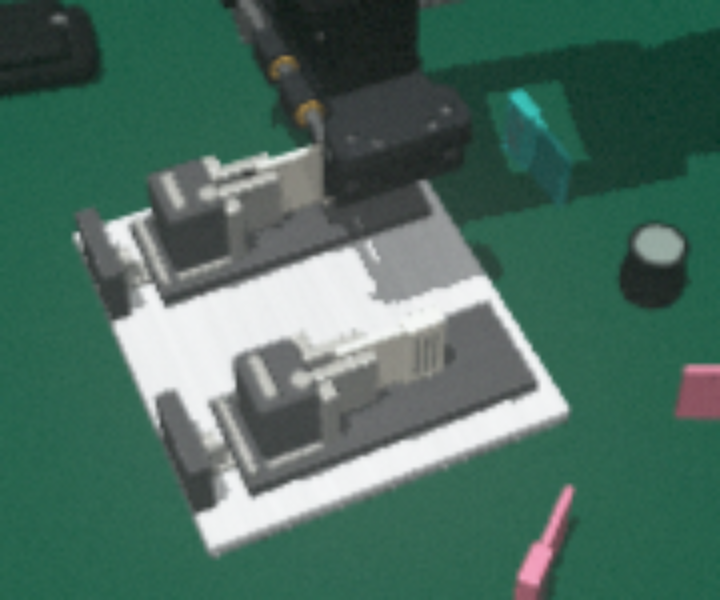

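The card is sliding out of the right clip while its sled stays put, so the right clip is the weak one. I keep pulling.

Call:
move_arm --targets '[{"x":-0.2,"y":0,"z":0,"roll":0,"gripper":0.5},{"x":-0.2,"y":0,"z":0,"roll":0,"gripper":0.5},{"x":-0.2,"y":0,"z":0,"roll":0,"gripper":0.5},{"x":-0.2,"y":0,"z":0,"roll":0,"gripper":0.5},{"x":-0.2,"y":0,"z":0,"roll":0,"gripper":0.5},{"x":-0.3,"y":0,"z":0,"roll":0,"gripper":0.5},{"x":-0.3,"y":0,"z":0,"roll":0,"gripper":0.5},{"x":-0.3,"y":0,"z":0,"roll":0,"gripper":0.5},{"x":-0.5,"y":0,"z":0,"roll":0,"gripper":0.5}]'

```text
time_s: 15.02
tcp_pos: [0.496, -0.0925, 0.0534]
ee_rot: [3.141, -0.056, 0.0]
contact_force: [2.3, -0.5, 3.7]
gripper_width: 0.0103
```

Call:
move_arm --targets '[{"x":-0.5,"y":0,"z":0,"roll":0,"gripper":0.5},{"x":-0.5,"y":0,"z":0,"roll":0,"gripper":0.5},{"x":-0.5,"y":0,"z":0,"roll":0,"gripper":0.5},{"x":0,"y":0,"z":0,"roll":0,"gripper":0.5},{"x":0,"y":0,"z":0,"roll":0,"gripper":0.5}]'

```text
time_s: 15.65
tcp_pos: [0.4809, -0.092, 0.0535]
ee_rot: [-3.141, 0.056, 0.001]
contact_force: [1.2, 1.0, 4.3]
gripper_width: 0.0099
```

```bash
python3 - <<'E'
from h import *
im,D=imaging.read_camera('scene'); cv2.imwrite('pics/scene6.png',cv2.resize(im[130:280,220:400],None,fx=4,fy=4))
plan((.417,.292,.15),np.radians(-2.1))
E
```

```text
t 15.7 tcp [ 0.4809 -0.092   0.0534] F [ 1.52 -0.61  5.15] w 0.0102 shift cm [ -7.75 -38.15  -9.65] tool z [-8.e-04  1.e-04 -1.e+00]
roll deg 0.07
shift cm after roll [ -7.8  -38.14  -9.65]
```

View pics/scene6.png

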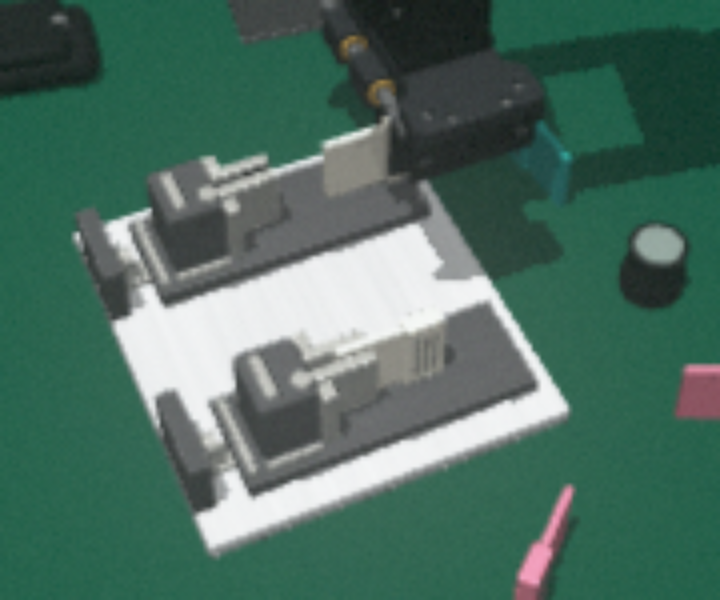

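Call:
move_arm --targets '[{"x":0,"y":0,"z":-1,"roll":0,"gripper":0.5},{"x":0,"y":0,"z":-3,"roll":0,"gripper":0.5},{"x":0,"y":0,"z":-4,"roll":0,"gripper":0.5},{"x":-1.1,"y":-4,"z":0,"roll":0,"gripper":0.5},{"x":-1.3,"y":-5.7,"z":0,"roll":0,"gripper":0.5},{"x":-1.3,"y":-5.7,"z":0,"roll":0,"gripper":0.5},{"x":-1.3,"y":-5.7,"z":0,"roll":0,"gripper":0.5},{"x":-1.3,"y":-5.7,"z":0,"roll":0,"gripper":0.5},{"x":-1.3,"y":-5.7,"z":0,"roll":0,"gripper":0.5},{"x":-1.3,"y":-5.5,"z":0,"roll":0,"gripper":0.5}]'

```text
time_s: 16.95
tcp_pos: [0.4039, 0.2922, 0.1326]
ee_rot: [3.14, -0.055, -0.003]
contact_force: [0.2, 0.2, -0.6]
gripper_width: 0.01
```

Call:
move_arm --targets '[{"x":0,"y":0,"z":3,"roll":0,"gripper":0.5},{"x":0,"y":0,"z":0,"roll":0,"gripper":0.5}]'

```text
time_s: 17.2
tcp_pos: [0.4025, 0.2899, 0.1001]
ee_rot: [3.137, -0.053, -0.011]
contact_force: [-0.4, -0.1, -0.5]
gripper_width: 0.0099
```

```bash
python3 - <<'E'
from h import *
plan((.402,.292,.037),np.radians(-2.1))
im,D=imaging.read_camera('scene'); cv2.imwrite('pics/scene7.png',im)
E
```

```text
t 17.2 tcp [0.4025 0.2899 0.1001] F [-0.44 -0.1  -0.55] w 0.0099 shift cm [-0.01 -0.24  6.31] tool z [-0.0073 -0.0044 -1.    ]
roll deg 0.16
shift cm after roll [-0.01 -0.24  6.31]
```

View pics/scene7.png

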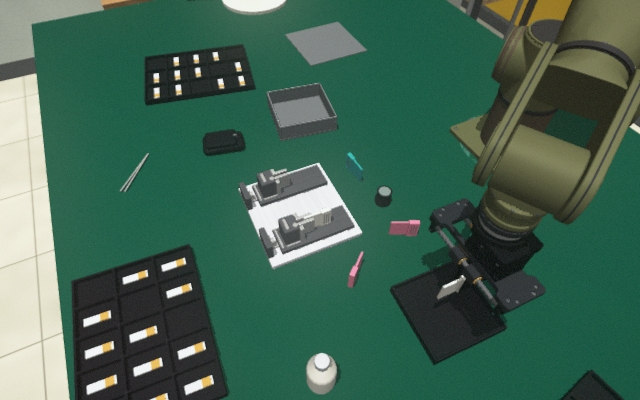

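The card hangs level over the black tray at about (450,290), and the other things are undisturbed. I lower it.

Call:
move_arm --targets '[{"x":0,"y":-0.2,"z":2,"roll":0,"gripper":0.5},{"x":0,"y":0,"z":2,"roll":0,"gripper":0.5},{"x":0,"y":0,"z":1.5,"roll":0,"gripper":0.5},{"x":0,"y":0,"z":0,"roll":0,"gripper":0.5},{"x":0,"y":0,"z":0,"roll":0,"gripper":0.5}]'

```text
time_s: 17.88
tcp_pos: [0.4064, 0.293, 0.0492]
ee_rot: [-3.14, 0.056, -0.002]
contact_force: [0.5, 0.4, -0.4]
gripper_width: 0.01
```

Call:
move_arm --targets '[{"x":0,"y":0,"z":0.8,"roll":0,"gripper":0.5},{"x":0,"y":0,"z":0.2,"roll":0,"gripper":0.5},{"x":0,"y":0,"z":0,"roll":0,"gripper":0.5}]'

```text
time_s: 18.25
tcp_pos: [0.4055, 0.2929, 0.0381]
ee_rot: [3.141, -0.055, -0.001]
contact_force: [-1.0, -0.1, -0.3]
gripper_width: 0.01
```

Call:
move_arm --targets '[{"x":0,"y":0,"z":0.2,"roll":0,"gripper":0.5},{"x":0,"y":0,"z":0,"roll":0,"gripper":0.5},{"x":0,"y":0,"z":0,"roll":0,"gripper":4},{"x":0,"y":0,"z":0,"roll":0,"gripper":4},{"x":0,"y":0,"z":0,"roll":0,"gripper":4},{"x":0,"y":0,"z":-2,"roll":0,"gripper":4},{"x":0,"y":0,"z":-4,"roll":0,"gripper":4},{"x":0,"y":0,"z":-5,"roll":0,"gripper":5.5},{"x":0,"y":0,"z":0,"roll":0,"gripper":5.5}]'

```text
time_s: 19.38
tcp_pos: [0.4086, 0.2946, 0.1517]
ee_rot: [-3.136, 0.055, -0.014]
contact_force: [0.6, -0.0, 0.2]
gripper_width: 0.0529
```

```bash
python3 - <<'E'
from h import *
im,D=imaging.read_camera('scene'); cv2.imwrite('pics/scene8.png',im)
im,D=imaging.read_camera('top'); cv2.imwrite('pics/top8.png',im[130:290,170:380].repeat(3,0).repeat(3,1)); 
W=cloud('top',D)
b=im
# clip B housing: depth
for nm,(u0,u1,v0,v1) in dict(a=(295,320,158,182),b=(344,370,158,184)).items():
    s=W[v0:v1,u0:u1]; k=(s[...,2]>.060)&(s[...,2]<.078)
    np.set_printoptions(linewidth=200); print(nm); print((np.nan_to_num(s[...,2])*1000).astype(int)); print(im[v0:v1,u0:u1].min(2))
plan((.60,-.096,.05),np.radians(-2.1))
E
```

```text
a
[[13 17 15  9 14 14 11  8 15 11 15 18 18 13 19 16 14 14 13 15 15 15 16 12 10]
 [14 12 22 25  0 12 14 12 13 13 16 17 16 16 13 12 12 16 13 12 13 11 12 14 16]
 [ 8 12 24 22 29 30 26 32 24 28 31 28 28 26 28 27 32 31 22 23 26 29 21 27 11]
 [ 9 16 24 25 33 31 68 69 65 62 69 31 29 27 30 28 30 26 29 31 30 31 24 26 13]
 [12 14 27 24 23 68 70 67 65 67 65 69 72 70 68 69 68 70 73 70 25 25 25 24 13]
 [12 11 24 28 26 65 71 66 70 71 66 72 68 66 69 73 68 66 72 67 30 24 27 12 13]
 [14 13 29 24 25 67 68 68 69 65 71 68 66 73 64 73 71 71 67 68 32 29 23  9  7]
 [12  9 27 23 28 66 73 67 71 67 69 71 73 69 74 74 69 71 69 68 31 30 26 14 12]
 [ 9 14 24 26 27 69 68 69 73 69 67 66 69 74 72 71 73 69 70 64 30 31 27 16 14]
 [17 14 23 25 30 67 69 67 67 66 69 69 67 70 70 64 73 69 64 69 29 23 24 11 13]
 [10 15 25 25 27 65 71 69 68 67 71 68 71 71 69 72 70 69 68 64 32 32 21 13 13]
 [15 12 19 28 32 71 71 68 69 72 70 69 70 71 73 71 68 71 68 65 29 27 32 11  8]
 [15 17 27 29 26 68 70 69 71 70 72 71 73 66 67 70 76 65 69 67 25 29 25 18 12]
 [15 14 29 30 28 67 70 69 69 68 69 71 69 64 70 72 68 68 72 70 28 23 23 13 16]
 [16 1
[... 7622 characters left out ...]
 94  86  83  79  91 154 219 217 175 112 152 220 218 177 119  95  99 123 182 233 237 237]
 [223 146 108 112  99  75  68  64  83 154 217 218 176 119 155 220 218 173  99  67  80 119 182 233 238 237]
 [224 152 112 111 105  77  68  65  81 145 208 219 189 126 153 219 217 169 101  65  80 120 183 233 237 237]
 [224 157 112 113 104  86  76  75  85 134 198 220 197 123 147 217 216 169 102  73  85 119 182 234 238 237]
 [225 156 114 113 110 105  98  97  98 134 194 219 197 117 145 218 213 170 115  93  98 121 182 233 238 238]]
t 19.475 tcp [0.4059 0.293  0.1467] F [-0.15 -0.12 -0.12] w 0.0543 shift cm [20.77 38.2   9.67] tool z [ 9.e-04  5.e-04 -1.e+00]
roll deg 0.07
shift cm after roll [20.82 38.17  9.67]
```

View pics/scene8.png

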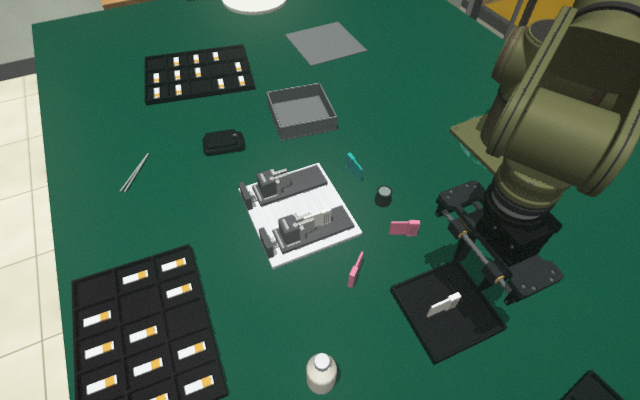

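View pics/top8.png

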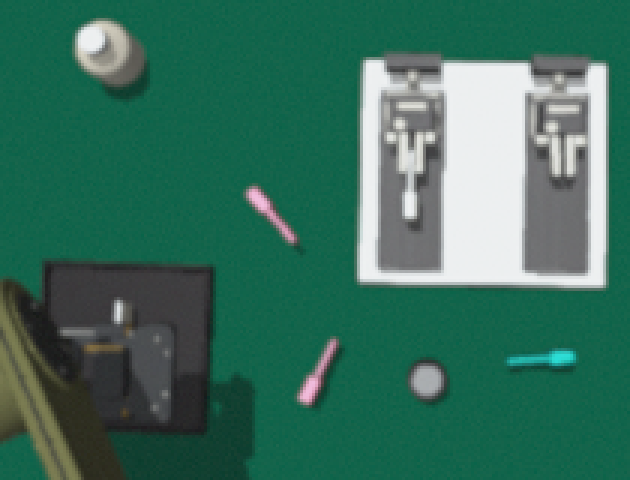

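The card stands upright in the tray at scene (443,304). The left clip with its card and the empty right clip are in place.

```bash
python3 - <<'E'
from h import *
p=ray('top',357.1,168.4,.0685); print(p); p[2]=.053
plan(p,np.radians(-2.1))
E
```

```text
[ 0.60918462 -0.09676656  0.0685    ]
t 19.475 tcp [0.4059 0.293  0.1467] F [-0.15 -0.12 -0.12] w 0.0543 shift cm [21.69 38.24  9.37] tool z [ 9.e-04  5.e-04 -1.e+00]
roll deg 0.07
shift cm after roll [21.74 38.21  9.37]
```

Call:
move_arm --targets '[{"x":2.69,"y":4.78,"z":0,"roll":0,"gripper":5.5},{"x":2.69,"y":4.78,"z":0,"roll":0,"gripper":5.5},{"x":2.69,"y":4.78,"z":0,"roll":0,"gripper":5.5},{"x":2.69,"y":4.78,"z":0,"roll":0,"gripper":5.5},{"x":2.69,"y":4.78,"z":0,"roll":0,"gripper":5.5},{"x":2.69,"y":4.78,"z":0,"roll":0,"gripper":5.5},{"x":2.69,"y":4.78,"z":0,"roll":0,"gripper":5.5},{"x":2.69,"y":4.78,"z":0,"roll":0,"gripper":5.5},{"x":0,"y":0,"z":3.5,"roll":0,"gripper":5.5},{"x":0,"y":0,"z":0,"roll":0,"gripper":5.5}]'

```text
time_s: 20.72
tcp_pos: [0.6035, -0.0965, 0.1055]
ee_rot: [-3.138, 0.057, 0.017]
contact_force: [-0.4, -0.1, -0.9]
gripper_width: 0.0553
```

Call:
move_arm --targets '[{"x":0,"y":0,"z":0,"roll":0,"gripper":5.5},{"x":0,"y":0,"z":0,"roll":0,"gripper":5.5}]'

```text
time_s: 20.98
tcp_pos: [0.6077, -0.0963, 0.1125]
ee_rot: [3.141, -0.054, 0.003]
contact_force: [-0.5, -0.3, 0.6]
gripper_width: 0.0548
```

```bash
python3 - <<'E'
from h import *
plan((.607,-.0968,.053),np.radians(-2.1))
im,D=imaging.read_camera('scene'); cv2.imwrite('pics/scene9.png',cv2.resize(im[130:280,220:400],None,fx=4,fy=4))
E
```

```text
t 20.975 tcp [ 0.6077 -0.0963  0.1125] F [-0.49 -0.26  0.63] w 0.0548 shift cm [-0.08  0.05  5.95] tool z [ 1.6e-03 -4.0e-04 -1.0e+00]
roll deg 0.13
shift cm after roll [-0.08  0.05  5.95]
```

View pics/scene9.png

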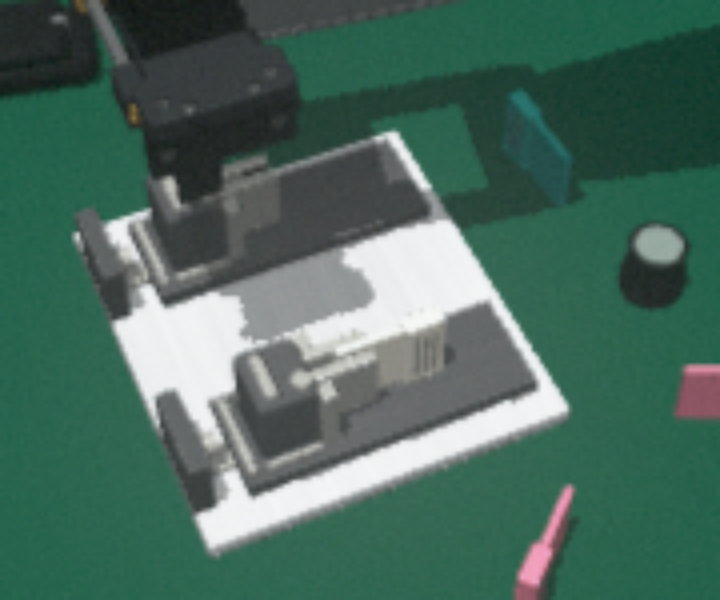

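The left finger is aligned with the middle of the right clip's housing side, at about (185,190). I descend in steps.

Call:
move_arm --targets '[{"x":-0.05,"y":0,"z":1.5,"roll":0,"gripper":5.5},{"x":0,"y":0,"z":1.5,"roll":0,"gripper":5.5},{"x":0,"y":0,"z":1.5,"roll":0,"gripper":5.5},{"x":0,"y":0,"z":1,"roll":0,"gripper":5.5},{"x":0,"y":0,"z":0.3,"roll":0,"gripper":5.5},{"x":0,"y":0,"z":0,"roll":0,"gripper":5.5},{"x":0,"y":0,"z":0,"roll":0,"gripper":5.5}]'

```text
time_s: 21.9
tcp_pos: [0.6073, -0.097, 0.0541]
ee_rot: [3.141, -0.056, 0.002]
contact_force: [0.5, -0.4, 0.2]
gripper_width: 0.0548
```

Call:
move_arm --targets '[{"x":0,"y":0,"z":0,"roll":0,"gripper":4.1},{"x":0,"y":0,"z":0,"roll":0,"gripper":4.1},{"x":0,"y":0,"z":0,"roll":0,"gripper":3},{"x":0,"y":0,"z":0,"roll":0,"gripper":3},{"x":0,"y":0,"z":0,"roll":0,"gripper":3}]' --squeeze 8

```text
time_s: 22.52
tcp_pos: [0.607, -0.0965, 0.0536]
ee_rot: [-3.141, 0.056, -0.001]
contact_force: [-0.2, 3.0, 1.3]
gripper_width: 0.038
```

Call:
move_arm --targets '[{"x":0,"y":-0.05,"z":0,"roll":0,"gripper":3},{"x":0,"y":0,"z":0,"roll":0,"gripper":3},{"x":0,"y":0,"z":-0.5,"roll":0,"gripper":3},{"x":0,"y":0,"z":-1,"roll":0,"gripper":3},{"x":0,"y":0,"z":0,"roll":0,"gripper":3}]' --squeeze 45

```text
time_s: 23.15
tcp_pos: [0.607, -0.0965, 0.0694]
ee_rot: [3.141, -0.056, 0.001]
contact_force: [0.1, 0.1, -2.4]
gripper_width: 0.0379
```

Call:
move_arm --targets '[{"x":0,"y":0,"z":-2,"roll":0,"gripper":3},{"x":0,"y":0,"z":-3,"roll":0,"gripper":3},{"x":0,"y":0,"z":-3,"roll":0,"gripper":3},{"x":0,"y":0,"z":0,"roll":0,"gripper":3}]'

```text
time_s: 23.65
tcp_pos: [0.6085, -0.0968, 0.1527]
ee_rot: [3.139, -0.056, 0.009]
contact_force: [0.5, 0.0, -2.3]
gripper_width: 0.0377
```

```bash
python3 - <<'E'
from h import *
plan((.443,-.317,.14),np.radians(-2.1))
im,D=imaging.read_camera('scene'); cv2.imwrite('pics/scene10.png',cv2.resize(im[110:280,200:400],None,fx=4,fy=4)[:600])
E
```

```text
t 23.65 tcp [ 0.6085 -0.0968  0.1527] F [ 0.5   0.05 -2.29] w 0.0377 shift cm [-15.77  22.59   1.21] tool z [ 0.0059 -0.0017 -1.    ]
roll deg 0.07
shift cm after roll [-15.74  22.61   1.21]
```

View pics/scene10.png

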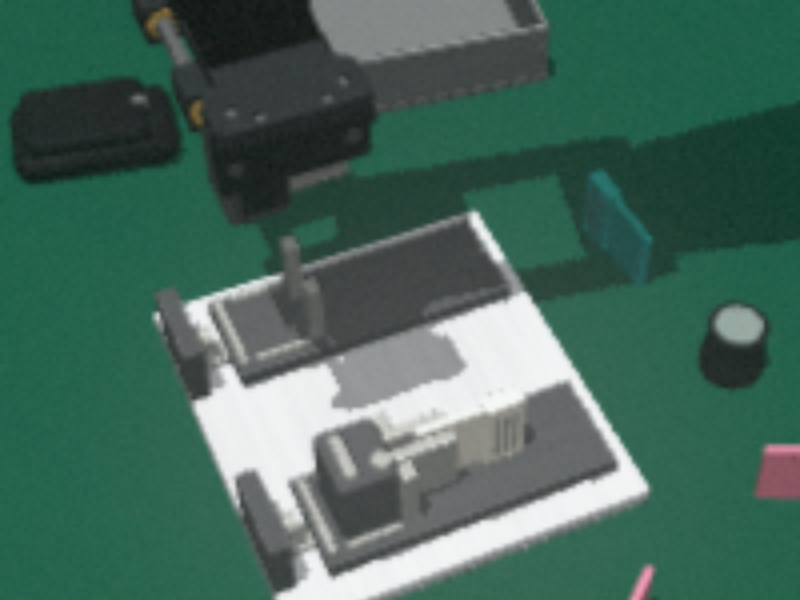

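The right clip has been lifted cleanly and its lane now shows only the posts at about (300,290). Next is the bin.

Call:
move_arm --targets '[{"x":-3.2,"y":4.5,"z":0,"roll":0,"gripper":3},{"x":-3.2,"y":4.5,"z":0,"roll":0,"gripper":3},{"x":-3.2,"y":4.5,"z":0,"roll":0,"gripper":3},{"x":-3.2,"y":4.5,"z":0,"roll":0,"gripper":3},{"x":-3.0,"y":4.5,"z":0,"roll":0,"gripper":3},{"x":0,"y":0,"z":2,"roll":0,"gripper":3},{"x":0,"y":0,"z":0,"roll":0,"gripper":3},{"x":0,"y":0,"z":0,"roll":0,"gripper":3}]'

```text
time_s: 24.7
tcp_pos: [0.4411, -0.3143, 0.1275]
ee_rot: [-3.14, 0.053, 0.002]
contact_force: [0.2, 0.2, -1.6]
gripper_width: 0.0379
```

```bash
python3 - <<'E'
from h import *
plan((.443,-.317,.037),np.radians(-2.1))
im,D=imaging.read_camera('scene'); cv2.imwrite('pics/scene11.png',cv2.resize(im[50:200,200:400],None,fx=4,fy=4)[:600])
E
```

```text
t 24.7 tcp [ 0.4411 -0.3143  0.1275] F [ 0.22  0.21 -1.57] w 0.0379 shift cm [0.21 0.28 9.04] tool z [-0.0014  0.0015 -1.    ]
roll deg 0.16
shift cm after roll [0.21 0.28 9.04]
```

View pics/scene11.png

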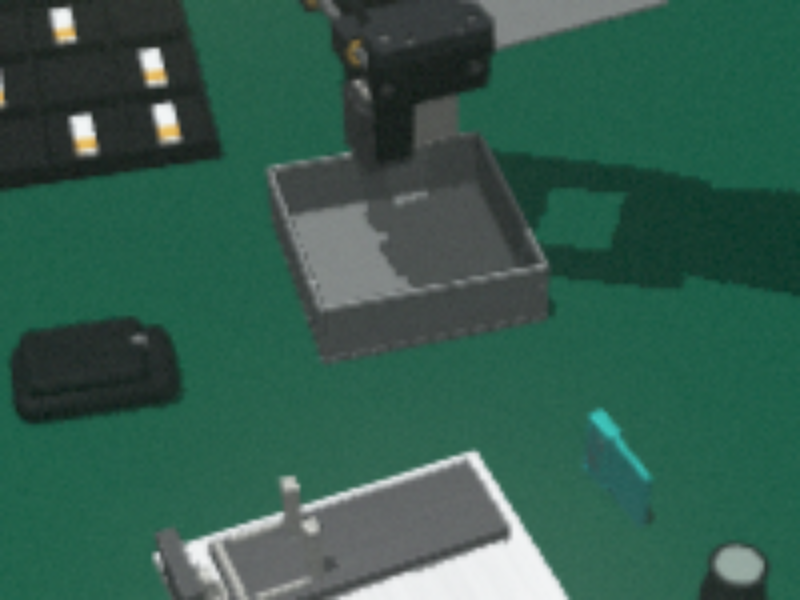

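The clip hangs over the bin. I lower it.

Call:
move_arm --targets '[{"x":0.2,"y":0.2,"z":2.5,"roll":0,"gripper":3},{"x":0,"y":0,"z":2.5,"roll":0,"gripper":3},{"x":0,"y":0,"z":2,"roll":0,"gripper":3},{"x":0,"y":0,"z":1,"roll":0,"gripper":3},{"x":0,"y":0,"z":0,"roll":0,"gripper":3},{"x":0,"y":0,"z":0,"roll":0,"gripper":3}]'

```text
time_s: 25.5
tcp_pos: [0.4435, -0.3182, 0.0494]
ee_rot: [3.14, -0.055, 0.002]
contact_force: [0.6, -0.3, -2.5]
gripper_width: 0.0376
```

Call:
move_arm --targets '[{"x":0,"y":0,"z":0.8,"roll":0,"gripper":3},{"x":0,"y":0,"z":0.3,"roll":0,"gripper":3},{"x":0,"y":0,"z":0,"roll":0,"gripper":3}]'

```text
time_s: 25.88
tcp_pos: [0.4425, -0.3174, 0.0369]
ee_rot: [-3.141, 0.056, 0.001]
contact_force: [-0.2, -0.5, -1.9]
gripper_width: 0.0377
```

Call:
move_arm --targets '[{"x":0,"y":0,"z":0.2,"roll":0,"gripper":3},{"x":0,"y":0,"z":0,"roll":0,"gripper":3},{"x":0,"y":0,"z":0,"roll":0,"gripper":6},{"x":0,"y":0,"z":0,"roll":0,"gripper":6},{"x":0,"y":0,"z":0,"roll":0,"gripper":6},{"x":0,"y":0,"z":-2,"roll":0,"gripper":6},{"x":0,"y":0,"z":-4,"roll":0,"gripper":6},{"x":0,"y":0,"z":-5,"roll":0,"gripper":6},{"x":0,"y":0,"z":-5,"roll":0,"gripper":6},{"x":-2,"y":5,"z":0,"roll":0,"gripper":6}]'

```text
time_s: 27.12
tcp_pos: [0.4245, -0.368, 0.2036]
ee_rot: [3.132, -0.048, 0.015]
contact_force: [0.8, -0.5, 0.0]
gripper_width: 0.0599
```

Call:
move_arm --targets '[{"x":-2,"y":5,"z":0,"roll":0,"gripper":6},{"x":-2,"y":5,"z":0,"roll":0,"gripper":6},{"x":-2,"y":5,"z":0,"roll":0,"gripper":6},{"x":0,"y":0,"z":0,"roll":0,"gripper":6},{"x":0,"y":0,"z":0,"roll":0,"gripper":6},{"x":0,"y":0,"z":0,"roll":0,"gripper":6}]'

```text
time_s: 27.88
tcp_pos: [0.3565, -0.5136, 0.1959]
ee_rot: [3.141, -0.053, 0.001]
contact_force: [0.2, 0.5, 0.3]
gripper_width: 0.06
```

```bash
python3 - <<'E'
from h import *
im,D=imaging.read_camera('scene'); cv2.imwrite('pics/scene12.png',im)
im,D=imaging.read_camera('top'); cv2.imwrite('pics/top12.png',im)
W=cloud('top',D)
def st(nm,u0,u1,v0,v1,z0,z1):
    s=W[v0:v1,u0:u1]; q=s[(s[...,2]>z0)&(s[...,2]<z1)]; print(nm,len(q),q.min(0).round(4) if len(q) else '',q.max(0).round(4) if len(q) else '')
st('tray card',183,241,216,274,.025,.08)
st('housingA',295,320,158,175,.06,.08)
print('barA rows col306:',im[186:208,306].min(1), 'row198',im[198,297:317].min(1))
o=manip.get_obs(); print(o['time_s'],o['tcp_pos'],o['contact_force'])
E
```

```text
tray card 102 [0.3989 0.2851 0.0265] [0.4567 0.2949 0.0541]
housingA 196 [0.5967 0.0141 0.0605] [0.6312 0.0535 0.0767]
barA rows col306: [204 199 197 199 197 199 203 213 231 238 239 239 238 238 239 237 191 115
  80  80  95 111] row198 [115 112 114 115 115 112 117 174 232 238 232 194 112  91 110 112 111 111
 111 125]
27.975 [ 0.35655788 -0.51363768  0.19570681] [-0.06241166  0.24829318  0.46644719]
```

View pics/scene12.png

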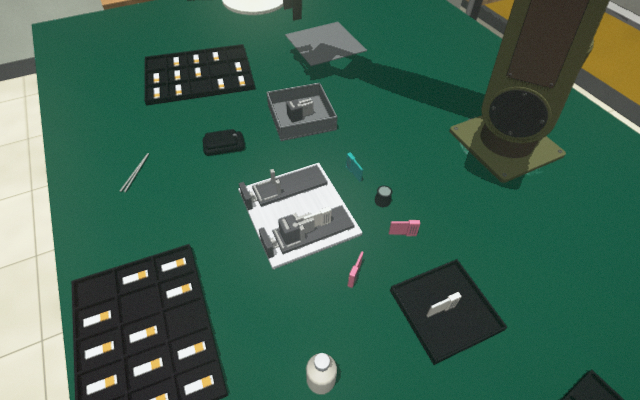

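View pics/top12.png

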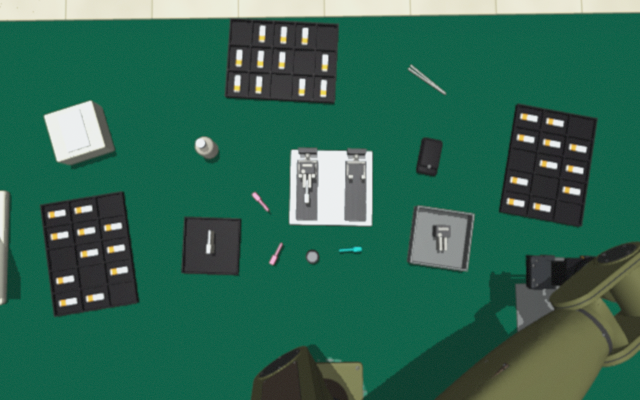

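The clip is upright in the bin at top (441,236). Its card is in the tray at (210,243), the left clip still holds its card at (307,190), and the bystanders are unmoved. I hand the job in.

```bash
python3 -c "
from workcell import workorder
print(workorder.close_job())"
```

```text
the job is handed in; nothing more can be done
None
```

I proof-pulled the left card first and then the right. The left clip is the good one and the right clip is the weak one. The job is handed in, at about 28 s of the 72 s allowed, but the hand-in gives no verdict.

- **Left pull:** the wrist force reached 9.4–10.3 N along the lane and was held for a moment, with no slip. I then eased the sled back and let the card go.
- **Right pull:** the card slid out at about 2.5 N while its sled stayed put.
- **Sorting:** the weak clip's card went into the black tray and the weak clip into the grey bin.

**Last checks (both cameras):**
- The weak clip stands upright in the bin. It was released at about (0.443, -0.317), against a bin centre of (0.428, -0.317).
- Its card stands on edge in the tray, well inside the limits, with its top at about 50 mm.
- The left card's grip bar is at its original position in the image to about 0.5 mm, so the left clip still holds it and its sled is back.
- The flask, mouse, loupe and the pink and turquoise look-alikes look undisturbed, and the gripper is clear of everything.

**What went wrong or stayed unclear:**
- My first move call was refused because its rows left out some keys; nothing moved.
- One tester-edge fit gave a lane angle of -3.9°, against about -2° from the other estimates, so I used -2.1°.
- The tool also read a downward force of up to about 8 N during the left pull, which I did not explain.

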